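# Rack the mill's rotor set in reverse order

### The arm

A 7-joint arm with a two-finger parallel gripper is mounted at the origin on the work surface. World frame = base frame: x ahead of the robot, y to its left, z up, the work surface at z = 0. Lengths are in m, angles in degrees, forces in N, time in s.
With the tool pointing down it reaches from about 0.35 to 0.9 m from the base axis. Payload 19.9 kg.
Tool frame: the origin (TCP) lies between the finger pads; the fingertips stand 17 mm ahead of it and the grasp point (between the pads) lies 2 mm behind it; z points along the fingers, y is the direction in which the jaws open and shut (so a half turn about z gives the same grasp; the last joint's range is limited). The gripper opens to 85 mm and grips with 20 to 120 N. Pads are 22 mm wide; open, the fingers measure 114 mm over their backs; the gripper's body (76 mm by 85 mm) begins 54 mm behind the grasp point. The pads swing forward as they close: fully open they stand 13 mm farther back than shut.
Start: joints at [-76.117, 23.915, -0.59, 92.452, 0.269, 63.638, -3.037], TCP at [0.175, 0.6, 0.248] pointing down, gripper open.
Joint ranges: [-161.28, 161.28], [-22.2, 115.67], [-73.04, 71.86], [3.21, 147.25], [-68.34, 248.33], [10.77, 114.83], [-161.83, 161.83]. Speed limits (degrees/s): [108.29, 108.29, 136.94, 136.94, 172.46, 172.46, 172.46].

### API

Orientations are given as [roll, pitch, yaw] about the fixed x, y, z axes, in that order (R = Rz(yaw) Ry(pitch) Rx(roll)).
In Python, from workcell import manip gives the robot as it stands.
- The arm moves only by the tool play_rows, never from a script. Its argument "series" is a list of rows, each a list of 3 entries, a list of its own where there are three numbers: the finger opening in m, from 0 to 0.0854, then the shift along the tool's x, y, z in m, then the turn, a rotation vector about the tool's x, y, z in degrees. A call has 1 to 20 rows; each row is the pose to reach, as a shift and turn from the pose commanded when the call began, along the tool's axes at that moment; what a row does not reach only later rows make up. A row lasts 1/10 s, in which the tool goes at most 50 mm and 8.59 degrees, less where a joint would pass 70% of its speed; a pose out of reach is approached as far as the arm can. A call with a gripper value outside its range is refused whole. The fingers move at their own pace and stop on an object; "squeeze" is the grip in N (left out, the last holds). Time passes only in rows, so rows that repeat a pose let the fingers close. It gives the time, the measured TCP pose, the force and the opening at its end, in the units of the state.
- manip.get_state(): the state, without advancing time (a new reading comes with each control period).
- manip.snapshot(name): name is "scene" or "side" or "wrist"; returns (picture, depth): 384x512x3 uint8, red, green, blue; 384x512 float32, m along the optical axis (not along the pixel's ray), 0 where there is no reading.
- manip.calibration(name): a dict with "fx", "fy", "cx", "cy" (pixels), "extrinsics" (4x4, takes a point from camera to world coordinates). Camera axes: x right, y down, z forward; pixel columns grow to the right and rows downward; lengths in m; the calibration is good to about 2 mm. A picture is of the moment at which its call begins: read the wrist's pose just before it. calibration takes no time and is no camera call; for the wrist camera it gives the pose at the moment of the call.
- manip.finish_job(): hands the job in, once; it reports no verdict.
The state is a dict: "time_s": time; "q": joint angles; "qvel": joint speeds; "joint_torque": joint torques, N m; "position": TCP position; "ee_rot": TCP orientation; "force": force on the tool from outside, world axes, zero at the start; "moment": the same for the moment, N m; "finger_gap": finger opening in m.
Only numpy, scipy, OpenCV 4.12 (cv2) and the standard library are available. Lean on these libraries where they do the work, as an engineer would, in place of code of your own. Each camera call takes 0.05 s, during which the arm holds its last target. There are 200 camera calls.

### The job

The four washed rotor parts of the mill stand in a row on the flat wash rack in the order they came off the shaft; move them to the white assembly rack in reverse order, ready to go back on, so that the leftmost part on the wash rack ends in the rightmost bay, and so on, left and right being as seen from the robot. Each part must stand upright on the floor of its own bay; set them down gently, never dropping one or tipping one over, and leave the bottle and jug where they are.

Things in the scene. Friction and masses are not known exactly. Their poses are not given: they have to be found in the camera images.
- cone: Cone rotor. Loose, bare stainless steel, base a disc of 52 mm diameter; origin at the centre of its underside, z up its axis. A cone narrows from the rim (8 mm up) to a plain round hub of 30 mm diameter from 32 mm up to the top at 70 mm. Grip the hub, 40 to 66 mm above the underside. About 0.40 kg.
- crown: Toothed rotor. Loose, bare stainless steel, base a disc of 52 mm diameter; origin at the centre of its underside, z up its axis. The base disc is 10 mm thick with a crown of eight short teeth along its rim, up to 25 mm; from its middle rises a plain round hub of 24 mm diameter to the top at 62 mm. Grip the hub above the teeth. About 0.30 kg.
- impeller: Vaned rotor. Loose, bare stainless steel, base a disc of 52 mm diameter; origin at the centre of its underside, z up its axis. The base disc is 7 mm thick with four thin radial vanes in a cross, up to 25 mm; from its middle rises a thin plain round hub of 20 mm diameter to the top at 58 mm. Grip the hub above the vanes. About 0.25 kg.
- sleeve: Hollow sleeve, an open cup. Loose, bare stainless steel, base a disc of 52 mm diameter; origin at the centre of its underside, z up its axis. Above the 10 mm base disc it is a round tube of 44 mm outer diameter, 4 mm wall, open at the top at 52 mm, with no hub. Grip it across the outside, 30 to 48 mm above the underside. About 0.30 kg.
- wash_rack: Fixed flat steel board, 90 mm (its x) by 346 mm (its y), 12 mm high, low lips at both ends only, with four pads in a row along its y at -123, -41, 41 and 123 mm, all at x = 0. The four parts stand on the pads, their undersides 16 mm above the table. Origin at the centre of its underside. Its y points to the robot's left within 12 degrees. It may be the nearer or the farther of the two racks.
- assembly_rack: Fixed white plastic rack, 92 mm (its x) by 338 mm (its y), with four open square bays in a row along its y, centres at -123, -41, 41 and 123 mm, all at x = 0. Each bay is 72 mm square inside; its floor is 8 mm above the table and its walls (10 mm thick) reach 20 mm. Empty at the start. Origin at the centre of its underside. Its y points to the robot's left within 12 degrees.
- pad_cone: Fixed round black rubber pad (64 mm diameter, 4 mm thick, origin at the centre of its underside) on the wash rack, on which the cone stands at the start; it stays there and so marks where the cone came from. The four pads look alike.
- pad_crown: Fixed round black rubber pad (64 mm diameter, 4 mm thick, origin at the centre of its underside) on the wash rack, on which the crown stands at the start; it stays there and so marks where the crown came from. The four pads look alike.
- pad_impeller: Fixed round black rubber pad (64 mm diameter, 4 mm thick, origin at the centre of its underside) on the wash rack, on which the impeller stands at the start; it stays there and so marks where the impeller came from. The four pads look alike.
- pad_sleeve: Fixed round black rubber pad (64 mm diameter, 4 mm thick, origin at the centre of its underside) on the wash rack, on which the sleeve stands at the start; it stays there and so marks where the sleeve came from. The four pads look alike.
- bottle: Bystander: closed white bottle with an orange cap, 60 mm diameter, 130 mm high, to the robot's right of the racks; origin at the centre of its underside. Leave it.
- jug: Bystander: white open jug with a handle, 90 mm diameter, 120 mm high, to the robot's left of the racks; origin at the centre of its underside. Leave it.
Mind the look-alikes: they are no part of the job. Leave any green look-alike of the crown alone.

How it is judged (in metres and radians):
At the end, for the whole second after the job is handed in: Each part stands in the assembly rack's bay that mirrors its start on the wash rack (first from left in first from right, and so on): axis within 14 mm of the bay centre along each rack axis, underside within 4 mm of the bay floor, upright within 0.1 rad, at rest (under 20 mm/s) (((y of pad_cone in the frame of wash_rack between 0.103 and 0.143 m and y of cone in the frame of assembly_rack between -0.137 and -0.109 m) or (y of pad_cone in the frame of wash_rack between 0.021 and 0.061 m and y of cone in the frame of assembly_rack between -0.055 and -0.027 m) or (y of pad_cone in the frame of wash_rack between -0.061 and -0.021 m and y of cone in the frame of assembly_rack between 0.027 and 0.055 m) or (y of pad_cone in the frame of wash_rack between -0.143 and -0.103 m and y of cone in the frame of assembly_rack between 0.109 and 0.137 m)) and x of cone in the frame of assembly_rack between -0.014 and 0.014 m and z of cone in the frame of assembly_rack between 0.004 and 0.012 m and angle between each of cone, crown, impeller, sleeve's own z axis and vertical below 0.1 rad and linear speed of each of cone, crown, impeller, sleeve below 0.02 m/s and ((y of pad_crown in the frame of wash_rack between 0.103 and 0.143 m and y of crown in the frame of assembly_rack between -0.137 and -0.109 m) or (y of pad_crown in the frame of wash_rack between 0.021 and 0.061 m and y of crown in the frame of assembly_rack between -0.055 and -0.027 m) or (y of pad_crown in the frame of wash_rack between -0.061 and -0.021 m and y of crown in the frame of assembly_rack between 0.027 and 0.055 m) or (y of pad_crown in the frame of wash_rack between -0.143 and -0.103 m and y of crown in the frame of assembly_rack between 0.109 and 0.137 m)) and x of crown in the frame of assembly_rack between -0.014 and 0.014 m and z of crown in the frame of assembly_rack between 0.004 and 0.012 m and ((y of pad_impeller in the frame of wash_rack between 0.103 and 0.143 m and y of impeller in the frame of assembly_rack between -0.137 and -0.109 m) or (y of pad_impeller in the frame of wash_rack between 0.021 and 0.061 m and y of impeller in the frame of assembly_rack between -0.055 and -0.027 m) or (y of pad_impeller in the frame of wash_rack between -0.061 and -0.021 m and y of impeller in the frame of assembly_rack between 0.027 and 0.055 m) or (y of pad_impeller in the frame of wash_rack between -0.143 and -0.103 m and y of impeller in the frame of assembly_rack between 0.109 and 0.137 m)) and x of impeller in the frame of assembly_rack between -0.014 and 0.014 m and z of impeller in the frame of assembly_rack between 0.004 and 0.012 m and ((y of pad_sleeve in the frame of wash_rack between 0.103 and 0.143 m and y of sleeve in the frame of assembly_rack between -0.137 and -0.109 m) or (y of pad_sleeve in the frame of wash_rack between 0.021 and 0.061 m and y of sleeve in the frame of assembly_rack between -0.055 and -0.027 m) or (y of pad_sleeve in the frame of wash_rack between -0.061 and -0.021 m and y of sleeve in the frame of assembly_rack between 0.027 and 0.055 m) or (y of pad_sleeve in the frame of wash_rack between -0.143 and -0.103 m and y of sleeve in the frame of assembly_rack between 0.109 and 0.137 m)) and x of sleeve in the frame of assembly_rack between -0.014 and 0.014 m and z of sleeve in the frame of assembly_rack between 0.004 and 0.012 m); the robot touches nothing.
It fails at once if the bottle or the jug is moved more than 30 mm (distance of any of bottle, jug from where it was at the start of the episode above 0.03 m).
It fails at once if a mill part is tipped over (more than 45 degrees) (angle between any of cone, crown, impeller, sleeve's own z axis and vertical above 0.785 rad).
It fails at once if a mill part is dropped or banged onto the assembly rack (contact force over 60 N) (contact force between any of cone, crown, impeller, sleeve and assembly_rack above 60 N).
It also fails if it takes over 99 s, if anything falls off the work surface, if the arm or the gripper's body presses on something with over 40 N, if the wrist force passes 120 N, or if a joint passes its speed limit or range.

## Working session

There is one attempt and no reset: what is moved stays moved. The work goes in short steps, Python scripts to look and compute and a tool call to move; the robot and the scene stay as the last step left them, time stands still between calls to the robot, and variables do not carry over. Pictures are saved under pics/ and viewed, about 12 in all and at most 16, crops included, and the job is handed in when it is done.

Besides the shell and the picture viewer there is one more tool, called after "Emit:" as name([rows], argument=value, ...), one row to a line, values as JSON. play_rows: Moves the arm, as the interface text tells. Its arguments: {"type":"object","properties":{"series":{"type":"array","items":{"type":"array"}},"squeeze":{"type":"number"}},"required":["series"]}

```bash
mkdir -p pics
cat > h.py <<'E'
import numpy as np, cv2
from workcell import manip
def snap(n,f):
    p,d=manip.snapshot(n); c=manip.calibration(n)
    cv2.imwrite(f'pics/{f}.png',cv2.cvtColor(p,cv2.COLOR_RGB2BGR)); np.savez(f'pics/{f}.npz',p=p,d=d,T=c['extrinsics'],k=[c['fx'],c['fy'],c['cx'],c['cy']])
def cloud(f):
    z=np.load(f'pics/{f}.npz'); d=z['d']; fx,fy,cx,cy=z['k']; v,u=np.mgrid[:d.shape[0],:d.shape[1]]
    P=np.stack([(u-cx)/fx*d,(v-cy)/fy*d,d],-1)@z['T'][:3,:3].T+z['T'][:3,3]
    P[d==0]=np.nan
    return z['p'],P
def proj(f,X):
    z=np.load(f'pics/{f}.npz'); fx,fy,cx,cy=z['k']; T=z['T']
    c=(np.asarray(X)-T[:3,3])@T[:3,:3]; return np.stack([c[...,0]/c[...,2]*fx+cx,c[...,1]/c[...,2]*fy+cy],-1)
E
python3 - <<'E'
from h import *
print(manip.get_state())
for n in('scene','side'): snap(n,n+'0'); print(manip.calibration(n))
E
```

```text
{'time_s': 0.0, 'q': array([-76.11763223,  23.94744869,  -0.5909016 ,  92.48458269,
         0.26710862,  63.6391692 ,  -3.03845662]), 'qvel': array([-0.02525812, -0.02434059,  0.04051414, -0.01378049, -0.04195189,
        0.09532038,  0.03043218]), 'joint_torque': array([-2.73674732e-04, -8.64441419e+01,  6.78387601e-01, -4.34917796e+01,
        1.90457620e-02,  7.30392101e-03, -2.45361730e-05]), 'position': array([0.1749018 , 0.59969017, 0.24767354]), 'ee_rot': array([-1.79930243e+02,  3.04787148e-03,  1.63738111e+02]), 'force': array([-0.98342507, -0.85577677,  0.37107456]), 'moment': array([ 0.07248525,  0.00936132, -0.01036881]), 'finger_gap': 0.08498776385513049}
{'fx': 346.6999813826026, 'fy': 346.6999813826026, 'cx': 252.87034496423007, 'cy': 193.42550642609336, 'extrinsics': array([[ 0.41269221,  0.69807226, -0.58513269,  1.1736105 ],
       [ 0.91071357, -0.30429873,  0.27929031, -0.28278544],
       [ 0.01690968, -0.64814922, -0.76132559,  0.81333194],
       [ 0.        ,  0.        ,  0.        ,  1.        ]])}
{'fx': 386.29200224079534, 'fy': 386.29200224079534, 'cx': 249.45464933139212, 'cy': 189.15656743066006, 'extrinsics': array([[-0.98134816, -0.12931385,  0.1422453 ,  0.47324188],
       [-0.19148087,  0.723169  , -0.66359752,  0.65800368],
       [-0.01705504, -0.67845746, -0.73444169,  0.76347727],
       [ 0.        ,  0.        ,  0.        ,  1.        ]])}
```

View pics/scene0.png

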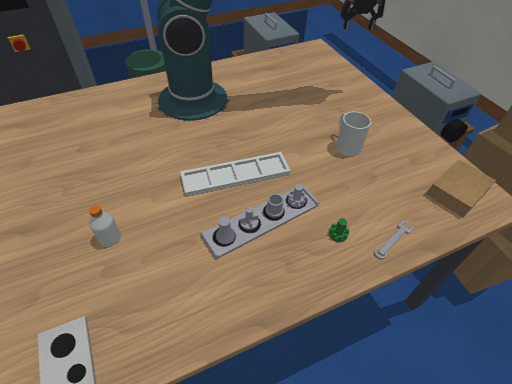

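View pics/side0.png

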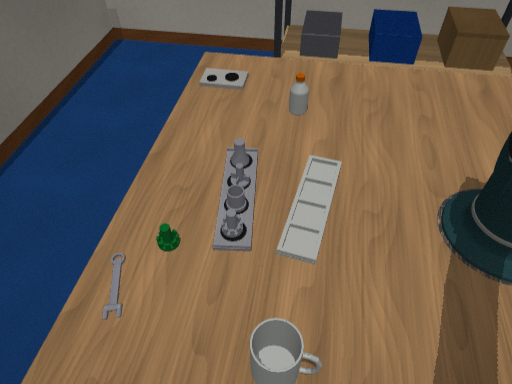

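The scene view shows the wash rack (far from the robot) with, from the robot's left: crown (297,198), sleeve (275,206), impeller (249,219), cone (224,230). The white assembly rack is nearer, around (236,173). The green look-alike crown is at (340,230), the bottle at (105,228) and the jug at (352,134). I'll confirm the parts in a crop and fit the racks.

Run:
```python
from h import *
a=cv2.imread('pics/side0.png')[130:265,190:350]; b=cv2.imread('pics/scene0.png')[145:260,170:360]
a=cv2.resize(a,None,fx=2.6,fy=2.6,interpolation=2); b=cv2.resize(b,None,fx=4.0/1,fy=4.0,interpolation=2)
b=cv2.resize(b,(600,363)); o=np.zeros((a.shape[0]*1+0,0,3),np.uint8)
cv2.imwrite('pics/crop_side.png',cv2.resize(cv2.imread('pics/side0.png')[130:265,190:350],None,fx=4.4,fy=4.4,interpolation=2))
# clouds: racks & parts
for f in('scene0','side0'):
    p,P=cloud(f); Z=P[...,2]; X=P[...,0];Y=P[...,1]
    roi=(X>.3)&(X<.85)&(abs(Y)<.32)
    print(f,'table z',np.nanmedian(Z[roi&(Z<.006)]))
    for lo,hi in((.0135,.03),(.006,.014),(.04,.1)):
        m=(roi&(Z>lo)&(Z<hi)).astype(np.uint8)
        n,l,s,c=cv2.connectedComponentsWithStats(m)
        for i in range(1,n):
            if s[i,4]>25:
                q=P[l==i][:,:2].astype(np.float32); r=cv2.minAreaRect(q)
                print(lo,hi,'px',c[i].round(),s[i,4],'rect',np.round(r[0],4),np.round(r[1],4),round(r[2],1),'zmax',P[l==i][:,2].max().round(4))
```

```text
scene0 table z 0.000294766384966727
0.0135 0.03 px [234. 172.] 1067 rect [ 0.4554 -0.0047] [0.3388 0.0982] 82.3 zmax 0.0247
0.0135 0.03 px [301. 201.] 253 rect [0.634  0.1235] [0.0899 0.0847] 7.5 zmax 0.0299
0.0135 0.03 px [272. 214.] 220 rect [0.6494 0.0322] [0.101  0.0657] 66.6 zmax 0.03
0.0135 0.03 px [250. 226.] 319 rect [ 0.6643 -0.0453] [0.0716 0.0976] 8.4 zmax 0.0299
0.0135 0.03 px [335. 232.] 95 rect [0.7818 0.1592] [0.0491 0.0301] 10.5 zmax 0.0295
0.0135 0.03 px [218. 241.] 296 rect [ 0.668  -0.1336] [0.0909 0.086 ] 8.8 zmax 0.0299
0.0135 0.03 px [346. 232.] 32 rect [0.7935 0.1876] [0.0111 0.0381] 50.2 zmax 0.027
0.006 0.014 px [271. 164.] 296 rect [0.4655 0.1197] [0.0695 0.0652] 83.5 zmax 0.0139
0.006 0.014 px [247. 169.] 303 rect [0.4541 0.0382] [0.0697 0.0647] 82.4 zmax 0.0139
0.006 0.014 px [222. 174.] 318 rect [ 0.4441 -0.0439] [0.0705 0.0679] 82.7 zmax 0.0139
0.006 0.014 px [197. 179.] 336 rect [ 0.4311 -0.1256] [0.0716 0.0667] 82.5 zmax 0.0139
0.006 0.014 px [259. 179.] 103 rect [0.5097 0.0564] [0.1996 0.0079] 82.6 zmax 0.0139
0.006 0.014 px [206. 190.] 78 rect [ 0.48
[... 1891 characters left out ...]
.1128] [0.0696 0.0715] 82.0 zmax 0.0138
0.006 0.014 px [169. 243.] 125 rect [0.7783 0.176 ] [0.0474 0.0473] 33.4 zmax 0.0139
0.006 0.014 px [232. 248.] 81 rect [0.6259 0.167 ] [0.0887 0.0049] 7.8 zmax 0.014
0.006 0.014 px [296. 257.] 76 rect [0.4751 0.1647] [0.004  0.0891] 81.5 zmax 0.0139
0.04 0.1 px [239. 148.] 206 rect [ 0.6654 -0.1191] [0.0306 0.0307] 9.5 zmax 0.0862
0.04 0.1 px [239. 170.] 92 rect [ 0.6501 -0.0477] [0.0187 0.0307] 13.0 zmax 0.0743
0.04 0.1 px [235. 194.] 270 rect [0.6415 0.0408] [0.0431 0.0435] 53.4 zmax 0.0681
0.04 0.1 px [231. 217.] 159 rect [0.6346 0.1179] [0.0235 0.0227] 60.9 zmax 0.0787
0.04 0.1 px [165. 230.] 117 rect [0.7783 0.1745] [0.023  0.0222] 2.4 zmax 0.063
```

View pics/crop_side.png

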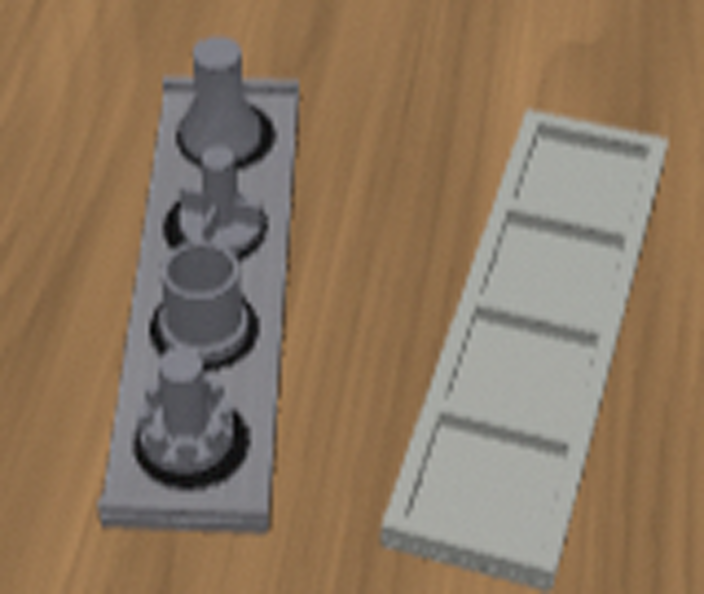

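The crop shows, from the bottom (robot's left) to the top: crown, sleeve, impeller, cone. All four are grey steel; the green look-alike stands off the rack. So crown goes to bay −123, sleeve to −41, impeller to +41 and cone to +123. I'll hover over the wash rack first for a wrist view.

Emit:
play_rows([
  [0.085,[-0.04,-0.03,0],[0,0,4.4]],
  [0.085,[-0.08,-0.06,0],[0,0,8.8]],
  [0.085,[-0.12,-0.09,0],[0,0,13.2]],
  [0.085,[-0.16,-0.12,0],[0,0,17.6]],
  [0.085,[-0.2,-0.15,0],[0,0,22]],
  [0.085,[-0.24,-0.18,0],[0,0,26.4]],
  [0.085,[-0.28,-0.21,0],[0,0,30.8]],
  [0.085,[-0.32,-0.24,0],[0,0,35.2]],
  [0.085,[-0.36,-0.27,0],[0,0,39.6]],
  [0.085,[-0.4,-0.3,0],[0,0,44]],
  [0.085,[-0.44,-0.33,0],[0,0,48.4]],
  [0.085,[-0.48,-0.36,0],[0,0,52.8]],
  [0.085,[-0.52,-0.39,0],[0,0,57.2]],
  [0.085,[-0.56,-0.42,0],[0,0,61.6]],
  [0.085,[-0.595,-0.45,0],[0,0,66]],
  [0.085,[-0.595,-0.45,0],[0,0,66]],
  [0.085,[-0.595,-0.45,0],[0,0,66]],
  [0.085,[-0.595,-0.45,0],[0,0,66]],
], squeeze=50)

```text
time_s: 1.9
position: [0.6198, 0.0025, 0.248]
ee_rot: [-180.0, -0.0, 97.8]
force: [-0.5, -0.0, 0.2]
finger_gap: 0.0853
```

Run:
```python
from h import *
s=manip.get_state(); print(s['time_s'],s['q'].round(1),s['position'],s['ee_rot'],s['finger_gap'])
snap('wrist','w0'); print(manip.calibration('wrist'))
```

```text
1.9 [-25.1  25.7  29.8  94.  -13.9  64.   16.1] [0.61979929 0.00252279 0.24800928] [-1.79964066e+02 -2.96924399e-02  9.78359875e+01] 0.08527970392738088
{'fx': 267.330523773729, 'fy': 267.330523773729, 'cx': 256.0728340510481, 'cy': 196.86276083065025, 'extrinsics': array([[ 9.90496176e-01,  1.31950081e-01,  3.88136768e-02,
         6.10038038e-01],
       [ 1.37537976e-01, -9.48593531e-01, -2.85050202e-01,
         7.40162935e-02],
       [-7.93994441e-04,  2.87679490e-01, -9.57726412e-01,
         3.72714862e-01],
       [ 0.00000000e+00,  0.00000000e+00,  0.00000000e+00,
         1.00000000e+00]])}
```

View pics/w0.png

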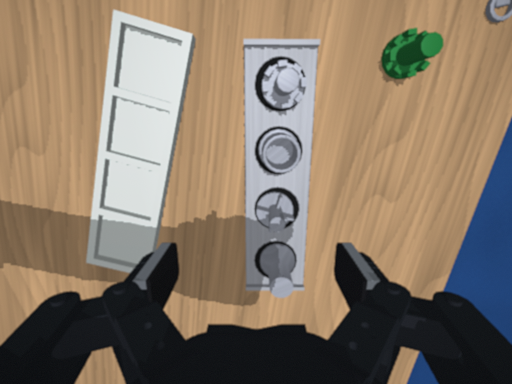

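The wrist view shows both racks whole: crown (285,82), sleeve (280,150), impeller (276,208), cone (276,262), white rack (138,140). I'll measure here and compare with the other views.

Run:
```python
from h import *
p,P=cloud('w0'); X,Y,Z=P[...,0],P[...,1],P[...,2]
roi=(X>.3)&(X<.85)&(abs(Y)<.32); roi[300:]=False
print('table',np.nanmedian(Z[roi&(Z<.005)&(Z>-.01)]))
for lo,hi in((.0145,.03),(.0055,.0105),(.01,.03),(.05,.1)):
    n,l,s,c=cv2.connectedComponentsWithStats((roi&(Z>lo)&(Z<hi)).astype(np.uint8))
    for i in range(1,n):
        if s[i,4]>60:
            r=cv2.minAreaRect(P[l==i][:,:2].astype(np.float32))
            print(lo,hi,'px',c[i].round(),s[i,4],np.round(r[0],4),np.round(r[1],4),round(r[2],1),'z90',np.percentile(P[l==i][:,2],90).round(4),'mean',P[l==i][:,:2].mean(0).round(4))
# white rack via colour hull
# overlay of hypothesised racks on pictures
def rk(cx,cy,yaw,h,pts):
    a=np.deg2rad(yaw);R=np.array([[np.cos(a),-np.sin(a)],[np.sin(a),np.cos(a)]])
    q=np.array(pts)@R.T+[cx,cy]; return np.c_[q,np.full(len(q),h)]
def sq(x,y,a,b): return [(x-a,y-b),(x+a,y-b),(x+a,y+b),(x-a,y+b)]
def circ(x,y,r): return [(x+r*np.cos(t),y+r*np.sin(t)) for t in np.linspace(0,6.28,40)]
A=(.4535,-.0045,-8.0); W=(.650,-.0045,7.6)
im=[]
for f in('w0','scene0','side0'):
    g=cv2.imread(f'pics/{f}.png'); S=4; g=cv2.resize(g,None,fx=S,fy=S,interpolation=2)
    D=lambda X,col:cv2.polylines(g,[((proj(f,X)+.5)*S).astype(int).reshape(-1,1,2)],True,col,1,16)
    D(rk(*A,.02,sq(0,0,.046,.169)),(0,0,255)); D(rk(*W,.012,sq(0,0,.045,.173)),(0,0,255))
    for y,t,r in((-.123,.086,.015),(-.041,.074,.01),(.041,.068,.022),(.123,.078,.012)):
        D(rk(*A,.02,sq(0,y,.036,.036)),(0,160,0)); D(rk(*W,.016,circ(0,y,.032)),(255,0,255)); D(rk(*W,t,circ(0,y,r)),(0,255,255))
    u=(proj(f,np.r_[rk(*A,0,sq(0,0,.05,.175)),rk(*W,.05,sq(0,0,.05,.175))])*S); lo=np.maximum(u.min(0).astype(int)-10,0); hi=u.max(0).astype(int)+10
    c=g[lo[1]:hi[1],lo[0]:hi[0]]; im.append(c); k=min(800/c.shape[1],600/c.shape[0],1)
    cv2.imwrite(f'pics/ov_{f}.png',cv2.resize(c,None,fx=k,fy=k,interpolation=cv2.INTER_AREA))
```

```text
table -0.0010407281651635403
0.0145 0.03 px [135. 134.] 6673 [ 0.4552 -0.0052] [0.3385 0.0934] 82.4 z90 0.0199 mean [0.4564 0.0236]
0.0145 0.03 px [404.  36.] 177 [0.7678 0.187 ] [0.0289 0.0091] 38.7 z90 0.0245 mean [0.7674 0.1866]
0.0145 0.03 px [283.  42.] 483 [0.6283 0.1621] [0.0896 0.0065] 7.3 z90 0.0199 mean [0.629 0.162]
0.0145 0.03 px [404.  55.] 147 [0.7752 0.1684] [0.012  0.0235] 24.6 z90 0.0287 mean [0.7731 0.1667]
0.0145 0.03 px [391.  56.] 88 [0.7595 0.1643] [0.0071 0.0098] 11.3 z90 0.0243 mean [0.7586 0.164 ]
0.0145 0.03 px [276.  85.] 956 [0.632  0.1152] [0.0573 0.0626] 34.0 z90 0.0259 mean [0.6287 0.1131]
0.0145 0.03 px [424.  65.] 88 [0.8009 0.1603] [0.0106 0.0071] 61.1 z90 0.0241 mean [0.8001 0.1599]
0.0145 0.03 px [397.  70.] 85 [0.7703 0.1511] [0.0067 0.0102] 61.4 z90 0.0243 mean [0.7695 0.1507]
0.0145 0.03 px [410.  73.] 70 [0.7873 0.1493] [0.0107 0.006 ] 16.6 z90 0.0247 mean [0.7864 0.149 ]
0.0145 0.03 px [272. 143.] 451 [0.6429 0.0375] [0.0622 0.057 ] 49.2 z90 0.0258 mean [0.6355 0.0435]
0.0145 0.03 px [280. 151.] 547 [0.6461 0.036 ] [0.033  0.0325] 8.5 z90 0.02
[... 1646 characters left out ...]
0.7683 0.1658]
0.01 0.03 px [410.  69.] 302 [0.7859 0.1538] [0.0429 0.0158] 14.3 z90 0.0242 mean [0.7854 0.1535]
0.01 0.03 px [280. 151.] 547 [0.6461 0.036 ] [0.033  0.0325] 8.5 z90 0.0221 mean [0.6465 0.036 ]
0.05 0.1 px [429.  45.] 574 [0.7809 0.1704] [0.0239 0.0229] 8.0 z90 0.0617 mean [0.7791 0.1698]
0.05 0.1 px [287.  80.] 501 [0.6371 0.1143] [0.0228 0.0231] 59.2 z90 0.0778 mean [0.6365 0.1135]
0.05 0.1 px [282. 154.] 510 [0.644  0.0382] [0.0423 0.0436] 9.7 z90 0.0677 mean [0.6449 0.0375]
0.05 0.1 px [277. 221.] 288 [ 0.6521 -0.0453] [0.0195 0.0189] 67.8 z90 0.0737 mean [ 0.6515 -0.043 ]
0.05 0.1 px [280. 280.] 710 [ 0.6689 -0.1231] [0.0298 0.0298] 61.3 z90 0.0856 mean [ 0.6677 -0.1184]
```

View pics/ov_w0.png

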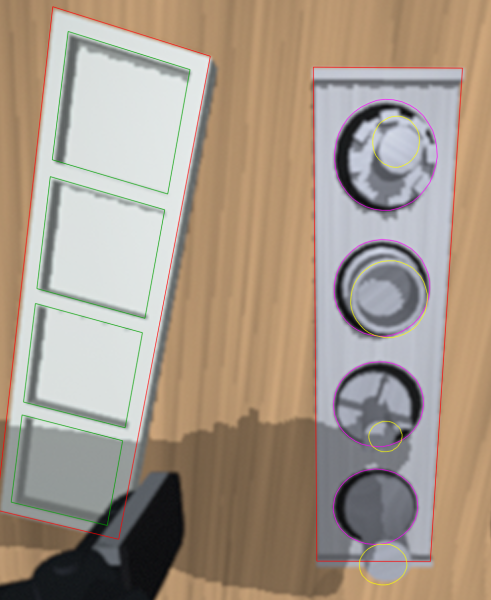

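View pics/ov_side0.png

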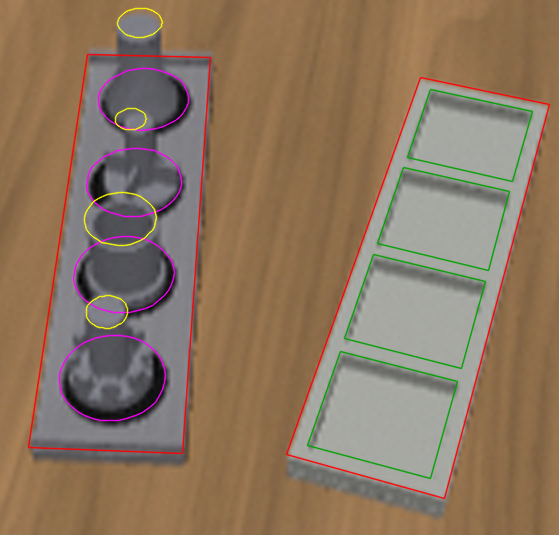

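Overlays agree to 1–2 mm. Working values: assembly rack centre (0.454, −0.0055), yaw −7.8°. Hubs: crown (.636,.115), sleeve (.644,.0385), impeller (.652,−.0455), cone (.6685,−.1225). Crown first; a small helper works out the deltas.

```bash
cat >> h.py <<'E'
from scipy.spatial.transform import Rotation as Ro
HUB=dict(crown=(.636,.115),sleeve=(.644,.0385),impeller=(.652,-.0455),cone=(.6685,-.1225))
BAY=dict(crown=(.4375,-.1274),sleeve=(.4486,-.0461),impeller=(.4598,.0351),cone=(.4709,.1164))
def delta(xyz,yaw,pos=None,rot=None):
    "tool shift and turn from the present (or given) pose to tool-down pose xyz, yaw"
    s=manip.get_state(); pos=s['position'] if pos is None else pos; R=Ro.from_euler('xyz',s['ee_rot'] if rot is None else rot,degrees=True)
    return R.inv().apply(np.array(xyz)-pos).round(4),(R.inv()*Ro.from_euler('xyz',[180,0,yaw],degrees=True)).as_rotvec(degrees=True).round(2)
E
python3 -c "
from h import *
print(delta((*HUB['crown'],.066),97.6))
print('after lift to .19:',delta((*BAY['crown'],.19),82.2,pos=np.array([*HUB['crown'],.19]),rot=[180,0,97.6]))"
```

```text
(array([0.1089, 0.0315, 0.1823]), array([-0.02, -0.03,  0.26]))
after lift to .19: (array([-0.214 , -0.2288, -0.    ]), array([ 0. , -0. , 15.4]))
```

Emit:
play_rows([
  [0.05,[0.04,0.012,0],[0,0,0]],
  [0.05,[0.08,0.024,0.02],[0,0,0]],
  [0.05,[0.109,0.0315,0.05],[0,0,0]],
  [0.05,[0.109,0.0315,0.09],[0,0,0]],
  [0.05,[0.109,0.0315,0.13],[0,0,0]],
  [0.05,[0.109,0.0315,0.15],[0,0,0]],
  [0.05,[0.109,0.0315,0.165],[0,0,0]],
  [0.05,[0.109,0.0315,0.175],[0,0,0]],
  [0.05,[0.109,0.0315,0.182],[0,0,0]],
  [0.05,[0.109,0.0315,0.182],[0,0,0]],
  [0.0,[0.109,0.0315,0.182],[0,0,0]],
  [0.0,[0.109,0.0315,0.182],[0,0,0]],
  [0.0,[0.109,0.0315,0.182],[0,0,0]],
  [0.0,[0.109,0.0315,0.182],[0,0,0]],
  [0.0,[0.109,0.0315,0.182],[0,0,0]],
], squeeze=60)

```text
time_s: 3.45
position: [0.6371, 0.1137, 0.0674]
ee_rot: [179.9, -0.0, 97.7]
force: [-2.8, -0.3, 6.4]
finger_gap: 0.0222
```

Run:
```python
from h import *
s=manip.get_state(); print(s['position'],s['ee_rot'],s['finger_gap'],s['force'])
snap('side','s1')
g=cv2.imread('pics/s1.png')[150:290,170:330]; cv2.imwrite('pics/s1c.png',cv2.resize(g,None,fx=4,fy=4,interpolation=2))
```

```text
[0.63712086 0.11366868 0.0674414 ] [ 1.79935481e+02 -1.66257327e-02  9.77367446e+01] 0.022213955135055908 [-2.81763785 -0.29754154  6.42573355]
```

View pics/s1c.png

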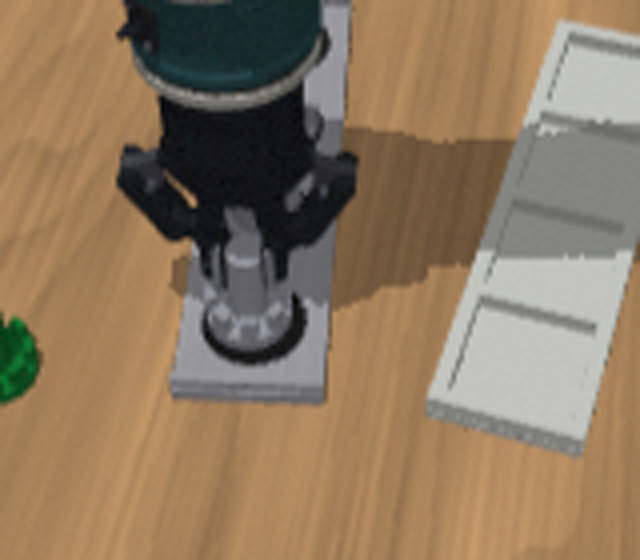

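Gripped on the hub, about 22 mm gap, tips clear of the teeth. Next: lift and carry to the rightmost bay.

Emit:
play_rows([
  [0.0,[0,0,-0.004],[0,0,0]],
  [0.0,[0,0,-0.015],[0,0,0]],
  [0.0,[0,0,-0.04],[0,0,0]],
  [0.0,[0,0,-0.07],[0,0,0]],
  [0.0,[0,0,-0.1],[0,0,0]],
  [0.0,[-0.01,-0.01,-0.12],[0,0,0.7]],
  [0.0,[-0.025,-0.027,-0.125],[0,0,1.8]],
  [0.0,[-0.045,-0.048,-0.125],[0,0,3.2]],
  [0.0,[-0.065,-0.07,-0.125],[0,0,4.7]],
  [0.0,[-0.085,-0.091,-0.125],[0,0,6.1]],
  [0.0,[-0.105,-0.112,-0.125],[0,0,7.6]],
  [0.0,[-0.125,-0.134,-0.125],[0,0,9]],
  [0.0,[-0.145,-0.155,-0.125],[0,0,10.4]],
  [0.0,[-0.165,-0.176,-0.125],[0,0,11.9]],
  [0.0,[-0.185,-0.198,-0.125],[0,0,13.3]],
  [0.0,[-0.2,-0.214,-0.125],[0,0,14.4]],
  [0.0,[-0.21,-0.224,-0.115],[0,0,15.1]],
  [0.0,[-0.214,-0.229,-0.1],[0,0,15.4]],
  [0.0,[-0.214,-0.229,-0.08],[0,0,15.4]],
  [0.0,[-0.214,-0.229,-0.07],[0,0,15.4]],
])

```text
time_s: 5.5
position: [0.4382, -0.129, 0.1348]
ee_rot: [-179.9, 0.0, 82.4]
force: [-0.1, -0.1, -3.6]
finger_gap: 0.022
```

Run:
```python
from h import *
s=manip.get_state(); print(s['position'],s['ee_rot'],s['finger_gap'],s['force'])
snap('side','s2'); snap('wrist','w2')
print(delta((*BAY['crown'],.06),82.2))
cv2.imwrite('pics/j2.png',np.hstack([cv2.resize(cv2.imread('pics/s2.png')[100:275,210:370],None,fx=2.3,fy=2.3,interpolation=2)[:384],cv2.imread('pics/w2.png')[:384,72:440]]))
```

```text
[ 0.43823181 -0.12904035  0.1347775 ] [-1.79918265e+02  1.18476608e-02  8.23543914e+01] 0.021984508629533942 [-0.06343597 -0.06329519 -3.57352613]
(array([ 0.0016, -0.0007,  0.0751]), array([-0.13,  0.03,  0.16]))
```

View pics/j2.png

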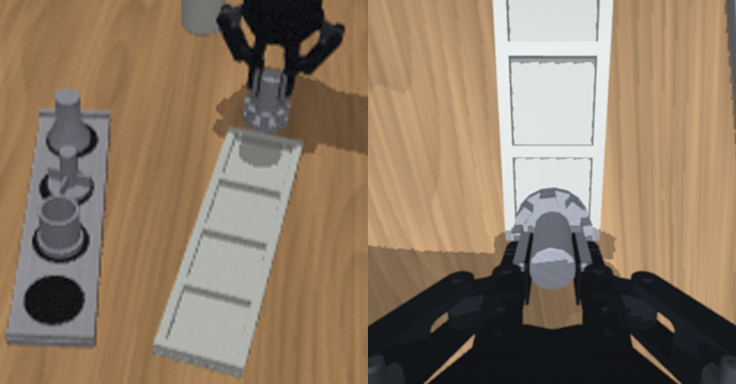

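The crown is held upright and centred over the rightmost bay. Lower it, slowing near the floor.

Emit:
play_rows([
  [0.0,[0.001,0,0.02],[0,0,0]],
  [0.0,[0.0015,-0.001,0.04],[0,0,0]],
  [0.0,[0.0015,-0.001,0.055],[0,0,0]],
  [0.0,[0.0015,-0.001,0.063],[0,0,0]],
  [0.0,[0.0015,-0.001,0.067],[0,0,0]],
  [0.0,[0.0015,-0.001,0.069],[0,0,0]],
  [0.0,[0.0015,-0.001,0.071],[0,0,0]],
  [0.0,[0.0015,-0.001,0.0725],[0,0,0]],
  [0.0,[0.0015,-0.001,0.0735],[0,0,0]],
  [0.0,[0.0015,-0.001,0.0745],[0,0,0]],
  [0.0,[0.0015,-0.001,0.0745],[0,0,0]],
])

```text
time_s: 6.7
position: [0.4379, -0.1277, 0.0618]
ee_rot: [180.0, 0.0, 82.3]
force: [0.2, 1.3, -3.4]
finger_gap: 0.0218
```

Emit:
play_rows([
  [0.0,[0,0,0.001],[0,0,0]],
  [0.0,[0,0,0.002],[0,0,0]],
  [0.0,[0,0,0.0025],[0,0,0]],
  [0.0,[0,0,0.0025],[0,0,0]],
])

```text
time_s: 7.1
position: [0.4379, -0.1276, 0.0594]
ee_rot: [180.0, -0.0, 82.3]
force: [-1.6, 1.5, 1.1]
finger_gap: 0.0225
```

Contact (force change ≈ 4.5 N at TCP z 0.0594). Release and rise.

Emit:
play_rows([
  [0.03,[0,0,0],[0,0,0]],
  [0.045,[0,0,0],[0,0,0]],
  [0.06,[0,0,0],[0,0,0]],
  [0.06,[0,0,0],[0,0,0]],
  [0.06,[0,0,-0.015],[0,0,0]],
  [0.06,[0,0,-0.05],[0,0,0]],
  [0.06,[0,0,-0.1],[0,0,0]],
  [0.06,[0,0,-0.14],[0,0,0]],
  [0.06,[0,0,-0.14],[0,0,0]],
])

```text
time_s: 8.0
position: [0.4399, -0.1282, 0.2037]
ee_rot: [179.6, -0.1, 82.3]
force: [0.4, 0.4, -1.4]
finger_gap: 0.0598
```

```bash
cat >> h.py <<'E'
def tops(f,lo=.05):
    p,P=cloud(f); X,Y,Z=P[...,0],P[...,1],P[...,2]
    m=(X>.38)&(X<.72)&(abs(Y)<.2)&(Z>lo)&(Z<.095)
    n,l,s,c=cv2.connectedComponentsWithStats(m.astype(np.uint8))
    for i in range(1,n):
        if s[i,4]>40:
            r=cv2.minAreaRect(P[l==i][:,:2].astype(np.float32)); print(f,c[i].round(),s[i,4],np.round(r[0],4),np.round(r[1],4),'z',np.percentile(P[l==i][:,2],90).round(4))
E
python3 - <<'E'
from h import *
s=manip.get_state(); print(s['position'],s['ee_rot'],s['finger_gap'],s['force'])
for c in('side','scene'): snap(c,c+'3'); tops(c+'3')
cv2.imwrite('pics/s3c.png',cv2.resize(cv2.imread('pics/side3.png')[120:270,190:360],None,fx=3,fy=3,interpolation=2))
print(delta((*HUB['sleeve'],.20),97.6)); print('sleeve grasp: z .016+.040-.002')
print(delta((*BAY['sleeve'],.2),82.2,pos=np.array([*HUB['sleeve'],.2]),rot=[180,0,97.6]))
E
```

```text
[ 0.43986516 -0.12816351  0.20365652] [ 1.79595312e+02 -7.17423266e-02  8.23350159e+01] 0.05977671501935269 [ 0.36162395  0.42286663 -1.38264333]
side3 [239. 147.] 164 [ 0.666  -0.1201] [0.0284 0.0308] z 0.0842
side3 [324. 158.] 85 [ 0.4354 -0.1244] [0.0276 0.0226] z 0.069
side3 [239. 169.] 72 [ 0.6489 -0.0432] [0.0216 0.0168] z 0.0719
side3 [235. 193.] 191 [0.6414 0.041 ] [0.043  0.0435] z 0.066
scene3 [195. 169.] 71 [ 0.4406 -0.1275] [0.0221 0.0237] z 0.0708
scene3 [275. 201.] 163 [0.6455 0.0372] [0.0426 0.0433] z 0.0689
scene3 [248. 212.] 76 [ 0.6529 -0.0457] [0.0192 0.0206] z 0.0755
scene3 [224. 225.] 173 [ 0.6708 -0.1244] [0.0284 0.0291] z 0.0875
(array([0.1917, 0.182 , 0.0004]), array([  0.11,  -0.03, -15.22]))
sleeve grasp: z .016+.040-.002
(array([-0.058 , -0.2049, -0.    ]), array([ 0. , -0. , 15.4]))
```

View pics/s3c.png

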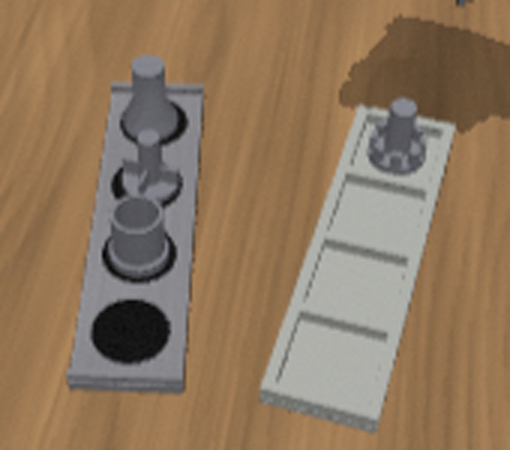

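Crown stands upright in the rightmost bay (centre ≈ (.438,−.126), top 0.070 as expected). Sleeve next.

Emit:
play_rows([
  [0.07,[0.025,0.024,0],[0,0,-2]],
  [0.07,[0.06,0.057,0],[0,0,-4.8]],
  [0.07,[0.095,0.09,0],[0,0,-7.5]],
  [0.07,[0.13,0.123,0],[0,0,-10.3]],
  [0.07,[0.165,0.156,0],[0,0,-13]],
  [0.07,[0.185,0.175,0.02],[0,0,-14.6]],
  [0.07,[0.192,0.182,0.05],[0,0,-15.2]],
  [0.07,[0.192,0.182,0.09],[0,0,-15.2]],
  [0.07,[0.192,0.182,0.115],[0,0,-15.2]],
  [0.07,[0.192,0.182,0.132],[0,0,-15.2]],
  [0.07,[0.192,0.182,0.141],[0,0,-15.2]],
  [0.07,[0.192,0.182,0.146],[0,0,-15.2]],
  [0.07,[0.192,0.182,0.146],[0,0,-15.2]],
  [0.0,[0.192,0.182,0.146],[0,0,-15.2]],
  [0.0,[0.192,0.182,0.146],[0,0,-15.2]],
  [0.0,[0.192,0.182,0.146],[0,0,-15.2]],
  [0.0,[0.192,0.182,0.146],[0,0,-15.2]],
  [0.0,[0.192,0.182,0.146],[0,0,-15.2]],
], squeeze=60)

```text
time_s: 9.9
position: [0.6443, 0.0384, 0.0547]
ee_rot: [179.9, -0.0, 97.5]
force: [-3.5, 0.6, 10.4]
finger_gap: 0.0428
```

Emit:
play_rows([
  [0.0,[0,0,-0.004],[0,0,0]],
  [0.0,[0,0,-0.015],[0,0,0]],
  [0.0,[0,0,-0.04],[0,0,0]],
  [0.0,[0,0,-0.07],[0,0,0]],
  [0.0,[0,0,-0.1],[0,0,0]],
  [0.0,[-0.003,-0.01,-0.12],[0,0,0.8]],
  [0.0,[-0.008,-0.027,-0.125],[0,0,2]],
  [0.0,[-0.014,-0.05,-0.125],[0,0,3.8]],
  [0.0,[-0.021,-0.075,-0.125],[0,0,5.6]],
  [0.0,[-0.028,-0.1,-0.125],[0,0,7.5]],
  [0.0,[-0.035,-0.125,-0.125],[0,0,9.4]],
  [0.0,[-0.042,-0.15,-0.125],[0,0,11.3]],
  [0.0,[-0.049,-0.175,-0.125],[0,0,13.1]],
  [0.0,[-0.055,-0.195,-0.12],[0,0,14.6]],
  [0.0,[-0.058,-0.205,-0.105],[0,0,15.4]],
  [0.0,[-0.058,-0.205,-0.08],[0,0,15.4]],
  [0.0,[-0.058,-0.205,-0.06],[0,0,15.4]],
  [0.0,[-0.058,-0.205,-0.05],[0,0,15.4]],
  [0.0,[-0.058,-0.205,-0.05],[0,0,15.4]],
])

```text
time_s: 11.8
position: [0.4478, -0.0461, 0.103]
ee_rot: [-179.9, 0.0, 82.1]
force: [-0.0, -0.9, -2.8]
finger_gap: 0.0427
```

```bash
python3 -c "
from h import *
s=manip.get_state(); print(s['position'],s['ee_rot'],s['finger_gap'],s['force'])
print(delta((*BAY['sleeve'],.0467),82.2))"
```

```text
[ 0.44784809 -0.04612868  0.10300885] [-1.79932783e+02  2.32449092e-02  8.21262508e+01] 0.04266973749877482 [-0.02973311 -0.93677959 -2.84668277]
(array([0.0002, 0.0008, 0.0563]), array([-0.07,  0.02, -0.07]))
```

Emit:
play_rows([
  [0.0,[0,0.001,0.015],[0,0,0]],
  [0.0,[0,0.001,0.032],[0,0,0]],
  [0.0,[0,0.001,0.044],[0,0,0]],
  [0.0,[0,0.001,0.049],[0,0,0]],
  [0.0,[0,0.001,0.052],[0,0,0]],
  [0.0,[0,0.001,0.0535],[0,0,0]],
  [0.0,[0,0.001,0.055],[0,0,0]],
  [0.0,[0,0.001,0.056],[0,0,0]],
  [0.0,[0,0.001,0.0567],[0,0,0]],
  [0.0,[0,0.001,0.0567],[0,0,0]],
  [0.0,[0,0.001,0.0567],[0,0,0]],
])

```text
time_s: 12.9
position: [0.4493, -0.0462, 0.0467]
ee_rot: [180.0, 0.0, 82.1]
force: [0.4, 0.4, -1.7]
finger_gap: 0.043
```

Emit:
play_rows([
  [0.0,[0,0,0.0006],[0,0,0]],
  [0.0,[0,0,0.001],[0,0,0]],
  [0.0,[0,0,0.001],[0,0,0]],
])

```text
time_s: 13.2
position: [0.4493, -0.0461, 0.0465]
ee_rot: [180.0, -0.1, 82.1]
force: [-9.4, 1.3, 32.9]
finger_gap: 0.0431
```

Firm contact. Ease off 0.8 mm, then release and rise.

Emit:
play_rows([
  [0.0,[0,0,-0.0008],[0,0,0]],
  [0.05,[0,0,-0.0008],[0,0,0]],
  [0.06,[0,0,-0.0008],[0,0,0]],
  [0.07,[0,0,-0.0008],[0,0,0]],
  [0.07,[0,0,-0.0008],[0,0,0]],
  [0.07,[0,0,-0.015],[0,0,0]],
  [0.07,[0,0,-0.05],[0,0,0]],
  [0.07,[0,0,-0.1],[0,0,0]],
  [0.06,[0,0,-0.14],[0,0,0]],
  [0.06,[0,0,-0.155],[0,0,0]],
  [0.06,[0,0,-0.155],[0,0,0]],
])

```text
time_s: 14.3
position: [0.4502, -0.0459, 0.2026]
ee_rot: [179.8, -0.1, 82.2]
force: [-0.5, 0.6, -0.9]
finger_gap: 0.0599
```

Run:
```python
from h import *
s=manip.get_state(); print(s['position'],s['ee_rot'],s['finger_gap'],s['force'])
for c in('side','scene'): snap(c,c+'4'); tops(c+'4')
print(delta((*HUB['impeller'],.20),97.6))
print(delta((*BAY['impeller'],.2),82.2,pos=np.array([*HUB['impeller'],.2]),rot=[180,0,97.6]))
```

```text
[ 0.45021539 -0.04594677  0.2026009 ] [ 1.79789084e+02 -1.00581656e-01  8.21651041e+01] 0.059855935158182105 [-0.54331009  0.62155432 -0.90113262]
side4 [239. 147.] 164 [ 0.666  -0.1197] [0.0289 0.0289] z 0.0845
side4 [324. 158.] 83 [ 0.4362 -0.1226] [0.0238 0.0226] z 0.069
side4 [239. 169.] 73 [ 0.6489 -0.0425] [0.0203 0.0169] z 0.072
side4 [317. 180.] 122 [ 0.4478 -0.0436] [0.0406 0.0464] z 0.059
scene4 [222. 166.] 94 [ 0.4521 -0.0474] [0.04   0.0448] z 0.0612
scene4 [195. 169.] 71 [ 0.4401 -0.1275] [0.0234 0.0228] z 0.0716
scene4 [248. 212.] 78 [ 0.654 -0.046] [0.019 0.02 ] z 0.0754
scene4 [224. 225.] 174 [ 0.6703 -0.124 ] [0.0292 0.0292] z 0.0871
(array([0.0281, 0.201 , 0.0003]), array([  0.  ,  -0.02, -15.44]))
(array([ 0.1053, -0.1799, -0.    ]), array([ 0. , -0. , 15.4]))
```

Sleeve stands at (.450,−.0455), top 0.060, as expected. Impeller next.

Emit:
play_rows([
  [0.05,[0.004,0.025,0],[0,0,-2]],
  [0.05,[0.009,0.06,0],[0,0,-4.7]],
  [0.05,[0.014,0.1,0],[0,0,-7.7]],
  [0.05,[0.02,0.14,0],[0,0,-10.8]],
  [0.05,[0.025,0.175,0],[0,0,-13.5]],
  [0.05,[0.028,0.195,0.015],[0,0,-15.4]],
  [0.05,[0.028,0.201,0.04],[0,0,-15.4]],
  [0.05,[0.028,0.201,0.08],[0,0,-15.4]],
  [0.05,[0.028,0.201,0.105],[0,0,-15.4]],
  [0.05,[0.028,0.201,0.122],[0,0,-15.4]],
  [0.05,[0.028,0.201,0.131],[0,0,-15.4]],
  [0.05,[0.028,0.201,0.136],[0,0,-15.4]],
  [0.05,[0.028,0.201,0.136],[0,0,-15.4]],
  [0.0,[0.028,0.201,0.136],[0,0,-15.4]],
  [0.0,[0.028,0.201,0.136],[0,0,-15.4]],
  [0.0,[0.028,0.201,0.136],[0,0,-15.4]],
  [0.0,[0.028,0.201,0.136],[0,0,-15.4]],
  [0.0,[0.028,0.201,0.136],[0,0,-15.4]],
], squeeze=60)

```text
time_s: 16.2
position: [0.6526, -0.0459, 0.0656]
ee_rot: [179.9, 0.0, 97.5]
force: [-2.8, 0.1, 8.1]
finger_gap: 0.0186
```

Emit:
play_rows([
  [0.0,[0,0,-0.004],[0,0,0]],
  [0.0,[0,0,-0.015],[0,0,0]],
  [0.0,[0,0,-0.04],[0,0,0]],
  [0.0,[0,0,-0.07],[0,0,0]],
  [0.0,[0,0,-0.1],[0,0,0]],
  [0.0,[0.006,-0.01,-0.12],[0,0,0.8]],
  [0.0,[0.015,-0.025,-0.125],[0,0,2.1]],
  [0.0,[0.027,-0.046,-0.125],[0,0,3.9]],
  [0.0,[0.04,-0.068,-0.125],[0,0,5.8]],
  [0.0,[0.053,-0.09,-0.125],[0,0,7.7]],
  [0.0,[0.066,-0.113,-0.125],[0,0,9.7]],
  [0.0,[0.079,-0.135,-0.125],[0,0,11.6]],
  [0.0,[0.092,-0.157,-0.125],[0,0,13.4]],
  [0.0,[0.101,-0.173,-0.12],[0,0,14.8]],
  [0.0,[0.105,-0.18,-0.105],[0,0,15.4]],
  [0.0,[0.105,-0.18,-0.08],[0,0,15.4]],
  [0.0,[0.105,-0.18,-0.06],[0,0,15.4]],
  [0.0,[0.105,-0.18,-0.05],[0,0,15.4]],
  [0.0,[0.105,-0.18,-0.05],[0,0,15.4]],
])

```text
time_s: 18.1
position: [0.4596, 0.0343, 0.1143]
ee_rot: [-179.9, 0.0, 82.1]
force: [-0.3, -0.8, -2.3]
finger_gap: 0.0181
```

```bash
python3 -c "
from h import *
s=manip.get_state(); print(s['position'],s['ee_rot'],s['finger_gap'],s['force'])
print(delta((*BAY['impeller'],.0576),82.2))"
```

```text
[0.45955344 0.03432403 0.11426821] [-1.79932801e+02  3.92267187e-02  8.21197032e+01] 0.01809958218316077 [-0.33987337 -0.79312889 -2.28597661]
(array([0.0008, 0.0002, 0.0567]), array([-0.07,  0.04, -0.08]))
```

Emit:
play_rows([
  [0.0,[0.001,0,0.015],[0,0,0]],
  [0.0,[0.001,0,0.032],[0,0,0]],
  [0.0,[0.001,0,0.044],[0,0,0]],
  [0.0,[0.001,0,0.049],[0,0,0]],
  [0.0,[0.001,0,0.052],[0,0,0]],
  [0.0,[0.001,0,0.0535],[0,0,0]],
  [0.0,[0.001,0,0.055],[0,0,0]],
  [0.0,[0.001,0,0.056],[0,0,0]],
  [0.0,[0.001,0,0.0565],[0,0,0]],
  [0.0,[0.001,0,0.0568],[0,0,0]],
  [0.0,[0.001,0,0.0568],[0,0,0]],
])

```text
time_s: 19.2
position: [0.4601, 0.0356, 0.0579]
ee_rot: [180.0, 0.0, 82.1]
force: [-0.0, 0.5, -3.1]
finger_gap: 0.018
```

Emit:
play_rows([
  [0.0,[0,0,0.0004],[0,0,0]],
  [0.0,[0,0,0.0004],[0,0,0]],
])

```text
time_s: 19.4
position: [0.4601, 0.0356, 0.0576]
ee_rot: [180.0, -0.0, 82.1]
force: [-2.3, -0.1, 4.5]
finger_gap: 0.0183
```

Soft contact (≈ 7 N). Release and rise.

Emit:
play_rows([
  [0.03,[0,0,0],[0,0,0]],
  [0.045,[0,0,0],[0,0,0]],
  [0.055,[0,0,0],[0,0,0]],
  [0.055,[0,0,0],[0,0,0]],
  [0.055,[0,0,-0.015],[0,0,0]],
  [0.055,[0,0,-0.05],[0,0,0]],
  [0.055,[0,0,-0.1],[0,0,0]],
  [0.055,[0,0,-0.14],[0,0,0]],
  [0.055,[0,0,-0.144],[0,0,0]],
  [0.055,[0,0,-0.144],[0,0,0]],
])

```text
time_s: 20.4
position: [0.4604, 0.036, 0.2022]
ee_rot: [179.9, -0.1, 82.2]
force: [0.3, -0.1, -0.8]
finger_gap: 0.0552
```

Run:
```python
from h import *
s=manip.get_state(); print(s['position'],s['ee_rot'],s['finger_gap'],s['force'])
for c in('side','scene'): snap(c,c+'5'); tops(c+'5')
print(delta((*HUB['cone'],.20),97.6))
print(delta((*BAY['cone'],.2),82.2,pos=np.array([*HUB['cone'],.2]),rot=[180,0,97.6]))
```

```text
[0.46041125 0.03598194 0.20223429] [ 1.79899711e+02 -9.22114676e-02  8.21759088e+01] 0.05524925735173647 [ 0.28998006 -0.13296875 -0.79245868]
side5 [239. 146.] 163 [ 0.6664 -0.1204] [0.029  0.0303] z 0.0844
side5 [324. 158.] 87 [ 0.4363 -0.1235] [0.022  0.0246] z 0.0691
side5 [317. 180.] 124 [ 0.4479 -0.0452] [0.0416 0.0471] z 0.0589
side5 [310. 203.] 73 [0.4577 0.0384] [0.0202 0.0192] z 0.0649
scene5 [248. 160.] 44 [0.462  0.0353] [0.0156 0.0193] z 0.0667
scene5 [222. 166.] 97 [ 0.4512 -0.0471] [0.0401 0.0449] z 0.0611
scene5 [195. 170.] 73 [ 0.4394 -0.128 ] [0.0236 0.0218] z 0.071
scene5 [224. 225.] 177 [ 0.6707 -0.1245] [0.0286 0.0302] z 0.0872
(array([-0.1282,  0.2286,  0.0004]), array([ -0.06,   0.02, -15.44]))
(array([ 0.2629, -0.1643, -0.    ]), array([ 0. , -0. , 15.4]))
```

Impeller stands at (.460,.037), top 0.066. Cone last.

Emit:
play_rows([
  [0.06,[-0.013,0.024,0],[0,0,-1.6]],
  [0.06,[-0.033,0.058,0],[0,0,-3.9]],
  [0.06,[-0.054,0.096,0],[0,0,-6.5]],
  [0.06,[-0.075,0.134,0],[0,0,-9]],
  [0.06,[-0.096,0.172,0],[0,0,-11.6]],
  [0.06,[-0.115,0.205,0],[0,0,-13.8]],
  [0.06,[-0.125,0.223,0.01],[0,0,-15]],
  [0.06,[-0.128,0.2285,0.035],[0,0,-15.4]],
  [0.06,[-0.128,0.2285,0.075],[0,0,-15.4]],
  [0.06,[-0.128,0.2285,0.1],[0,0,-15.4]],
  [0.06,[-0.128,0.2285,0.118],[0,0,-15.4]],
  [0.06,[-0.128,0.2285,0.127],[0,0,-15.4]],
  [0.06,[-0.128,0.2285,0.1325],[0,0,-15.4]],
  [0.06,[-0.128,0.2285,0.1325],[0,0,-15.4]],
  [0.0,[-0.128,0.2285,0.1325],[0,0,-15.4]],
  [0.0,[-0.128,0.2285,0.1325],[0,0,-15.4]],
  [0.0,[-0.128,0.2285,0.1325],[0,0,-15.4]],
  [0.0,[-0.128,0.2285,0.1325],[0,0,-15.4]],
  [0.0,[-0.128,0.2285,0.1325],[0,0,-15.4]],
], squeeze=70)

```text
time_s: 22.4
position: [0.6693, -0.1226, 0.07]
ee_rot: [179.9, 0.0, 97.5]
force: [-2.1, 0.1, 5.9]
finger_gap: 0.0288
```

Emit:
play_rows([
  [0.0,[0,0,-0.004],[0,0,0]],
  [0.0,[0,0,-0.015],[0,0,0]],
  [0.0,[0,0,-0.04],[0,0,0]],
  [0.0,[0,0,-0.07],[0,0,0]],
  [0.0,[0,0,-0.1],[0,0,0]],
  [0.0,[0.008,-0.005,-0.12],[0,0,0.5]],
  [0.0,[0.023,-0.014,-0.125],[0,0,1.4]],
  [0.0,[0.042,-0.026,-0.125],[0,0,2.5]],
  [0.0,[0.064,-0.04,-0.125],[0,0,3.7]],
  [0.0,[0.087,-0.054,-0.125],[0,0,5.1]],
  [0.0,[0.11,-0.069,-0.125],[0,0,6.4]],
  [0.0,[0.133,-0.083,-0.125],[0,0,7.8]],
  [0.0,[0.156,-0.098,-0.125],[0,0,9.1]],
  [0.0,[0.179,-0.112,-0.125],[0,0,10.5]],
  [0.0,[0.202,-0.126,-0.125],[0,0,11.8]],
  [0.0,[0.225,-0.141,-0.125],[0,0,13.2]],
  [0.0,[0.245,-0.153,-0.125],[0,0,14.3]],
  [0.0,[0.258,-0.161,-0.12],[0,0,15.1]],
  [0.0,[0.263,-0.164,-0.105],[0,0,15.4]],
  [0.0,[0.263,-0.164,-0.1],[0,0,15.4]],
])

```text
time_s: 24.4
position: [0.471, 0.1174, 0.1687]
ee_rot: [-180.0, -0.0, 82.2]
force: [-0.3, -0.4, -2.5]
finger_gap: 0.0284
```

Emit:
play_rows([
  [0.0,[0,0,0.015],[0,0,0]],
  [0.0,[0,0,0.035],[0,0,0]],
  [0.0,[0,0,0.045],[0,0,0]],
  [0.0,[0,0,0.05],[0,0,0]],
  [0.0,[0,0,0.05],[0,0,0]],
])

```text
time_s: 24.9
position: [0.472, 0.1163, 0.119]
ee_rot: [-180.0, 0.0, 82.1]
force: [0.7, -0.1, -3.0]
finger_gap: 0.0285
```

```bash
python3 -c "
from h import *
s=manip.get_state(); print(s['position'],s['ee_rot'],s['finger_gap'],s['force'])
print(delta((*BAY['cone'],.062),82.2))"
```

```text
[0.47197372 0.11633147 0.11896545] [-1.79990540e+02  2.56890044e-02  8.21098882e+01] 0.02854940863843559 [ 0.70930647 -0.06698996 -2.95059172]
(array([-0.0001, -0.0011,  0.057 ]), array([-0.01,  0.03, -0.09]))
```

Emit:
play_rows([
  [0.0,[0,-0.001,0.015],[0,0,0]],
  [0.0,[0,-0.001,0.032],[0,0,0]],
  [0.0,[0,-0.001,0.044],[0,0,0]],
  [0.0,[0,-0.001,0.049],[0,0,0]],
  [0.0,[0,-0.001,0.052],[0,0,0]],
  [0.0,[0,-0.001,0.0535],[0,0,0]],
  [0.0,[0,-0.001,0.055],[0,0,0]],
  [0.0,[0,-0.001,0.056],[0,0,0]],
  [0.0,[0,-0.001,0.0565],[0,0,0]],
  [0.0,[0,-0.001,0.0568],[0,0,0]],
  [0.0,[0,-0.001,0.0568],[0,0,0]],
])

```text
time_s: 26.0
position: [0.4708, 0.1169, 0.0622]
ee_rot: [180.0, 0.0, 82.1]
force: [-0.2, -0.5, -3.5]
finger_gap: 0.0282
```

Emit:
play_rows([
  [0.0,[0,0,0.0004],[0,0,0]],
  [0.0,[0,0,0.0004],[0,0,0]],
])

```text
time_s: 26.2
position: [0.4709, 0.1169, 0.062]
ee_rot: [180.0, -0.0, 82.1]
force: [-3.1, -0.2, 6.0]
finger_gap: 0.0285
```

Soft contact. Release and rise, then do the final checks.

Emit:
play_rows([
  [0.04,[0,0,0],[0,0,0]],
  [0.055,[0,0,0],[0,0,0]],
  [0.065,[0,0,0],[0,0,0]],
  [0.065,[0,0,0],[0,0,0]],
  [0.065,[0,0,-0.015],[0,0,0]],
  [0.065,[0,0,-0.05],[0,0,0]],
  [0.065,[0,0,-0.1],[0,0,0]],
  [0.065,[0,0,-0.15],[0,0,0]],
  [0.065,[0,0,-0.19],[0,0,0]],
  [0.065,[0,0,-0.2],[0,0,0]],
  [0.065,[0,0,-0.2],[0,0,0]],
  [0.065,[0,0,-0.2],[0,0,0]],
])

```text
time_s: 27.4
position: [0.4703, 0.1168, 0.2611]
ee_rot: [-180.0, 0.0, 82.1]
force: [-0.3, -0.3, -0.2]
finger_gap: 0.0647
```

Run:
```python
from h import *
s=manip.get_state(); print(s['position'],s['finger_gap'],s['force'])
B=np.array([[.4709,.1164],[.4598,.0351],[.4486,-.0461],[.4375,-.1274]]); print(B)
for c in('side','scene'): snap(c,c+'6'); tops(c+'6')
cv2.imwrite('pics/fin.png',np.hstack([cv2.resize(cv2.imread('pics/side6.png')[60:380,180:340],None,fx=1.8,fy=1.8,interpolation=2),cv2.resize(cv2.imread('pics/scene6.png')[100:260,80:370],None,fx=1.75,fy=3.6,interpolation=2)]))
```

```text
[0.47028747 0.11680581 0.26114885] 0.06472242456240998 [-0.26432082 -0.26906065 -0.22559064]
[[ 0.4709  0.1164]
 [ 0.4598  0.0351]
 [ 0.4486 -0.0461]
 [ 0.4375 -0.1274]]
side6 [324. 158.] 86 [ 0.4359 -0.1234] [0.0223 0.0235] z 0.0693
side6 [317. 180.] 126 [ 0.4475 -0.0434] [0.0428 0.0427] z 0.0589
side6 [310. 202.] 69 [0.4582 0.0386] [0.0186 0.0192] z 0.0652
side6 [303. 227.] 206 [0.4686 0.1181] [0.0299 0.0304] z 0.0773
scene6 [272. 153.] 112 [0.4724 0.1149] [0.0288 0.0305] z 0.0798
scene6 [248. 160.] 44 [0.4623 0.0352] [0.0156 0.0207] z 0.0674
scene6 [221. 165.] 98 [ 0.451 -0.047] [0.04   0.0448] z 0.0615
scene6 [195. 170.] 74 [ 0.4406 -0.1269] [0.0233 0.0218] z 0.0721
```

View pics/fin.png

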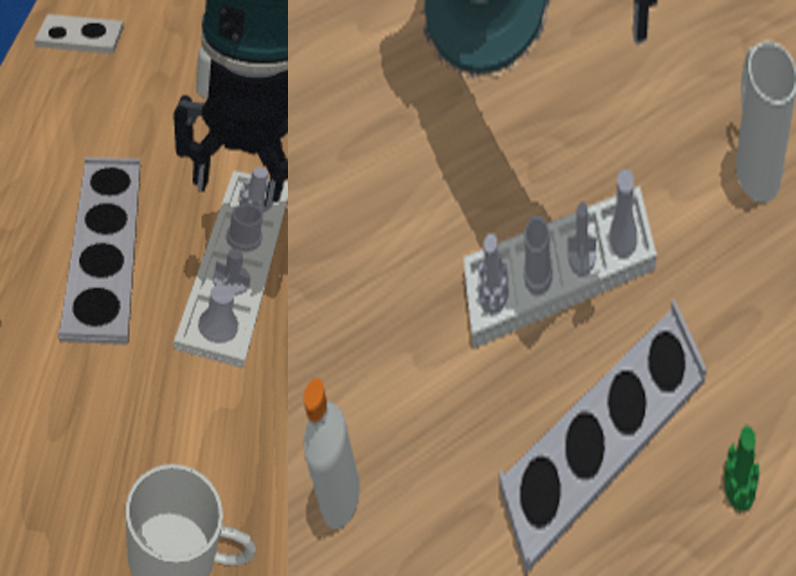

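All four parts stand upright in the mirrored bays, the pads are empty, and bottle, jug and green look-alike are where they were. Handing in.

```bash
python3 -c "
from workcell import manip
print(manip.finish_job())"
```

```text
the job is handed in; nothing more can be done
None
```

I moved all four rotor parts to the white assembly rack in reverse order and handed the job in at about 27.5 s. From the robot's left the order was crown, sleeve, impeller, cone; it is now cone, impeller, sleeve, crown.

- **Position:** In the last side and scene pictures, each part's axis is within about 4 mm of its bay centre, against the 14 mm allowed. The two cameras differ by up to about 5 mm.
- **Height:** Part tops are within about 2 mm of where they should be for parts standing on the bay floor.
- **Upright and clear:** All four stand upright, and the gripper is well above them and touching nothing. Bottle, jug and the green look-alike look unmoved in the pictures; I did not measure them.
- **Set-down forces:** Crown, impeller and cone touched down softly, with about 5–10 N change in wrist force. The sleeve was pressed harder: the wrist read about 33 N, under the 60 N limit, and I eased off before releasing it. That is the reading at the end of the move, so a brief peak may have been higher.

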